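Load a filter cassette into the third gap

TASK

With a fingertip, slide the loose filter cassette along the guide rail at the front of the rack, counting the gaps from the tall end panel, until it stands in front of the third gap, then push it straight into that gap until it is fully home against the back. Only push it: do not lift, tip or carry it, do not let it go into any other gap, and leave the other things where they are. Finish with the hand clear of everything.

Things in the scene. Friction and masses are not known exactly. Their poses are not given: they have to be found in the camera images.
- rack: Fixed white divider rack on an 8 mm painted base plate; place and yaw (+-0.2) vary. Origin: bench height, at the front nose of the tall end panel, mid-thickness. +x points into the gaps (away from the robot), +y along the front, away from the gaps. Six walls 12 mm thick, round noses, at y = 0 (the tall panel), -54, -108, -162, -216, -270 mm; they enclose five gaps 42 mm wide.
- panel_top (a point): Centre of the top of the tall end panel, 75 mm above the bench, at rack x = 36, y = 0 mm. Gaps are counted from this panel: the first gap is centred at rack y = -27, the second at -81, the third at -135 mm. The other walls and the back stop reach 40 mm above the bench. Gaps run from x = 0 (noses) to the back stop's face at x = 60 mm.
- rail_mid (a point): On top of the guide rail (18 mm above the bench), middle of its length, at rack x = -71, y = -78 mm. Steel bar 6 mm wide, 396 mm long along rack y (+120 to -276 mm). Between rail and noses (rack x = -68 to 0 mm) runs a level lane, floor 8 mm above the bench, open above and at both ends.
- cassette: Loose grey block to load: 64 mm (x) by 36 (y), 36 high, rounded corners, two 8 mm high port stubs on top; about 0.15 kg; stays where left. Origin: centre of its underside. Starts in the lane beyond the tall panel (centre at rack x = -34, y = +30 to +60 mm), long axis across the lane, 2 mm play each end. Fully home its centre is at rack x = +28 mm, its near end 4 mm out of the gap.
- seated: An identical cassette already loaded, fully home in the fifth gap; to be left alone. Origin: centre of its underside.
- beaker: Glass beaker on the bench to the left of the rack, 68 mm in diameter, 80 mm high; bystander. Origin: centre of its underside.
- sample_bottle: Amber sample jar on the bench to the left of the rack, 60 mm in diameter, 85 mm high; bystander. Origin: centre of its underside.
- spanner: Steel spanner lying on the bench to the right of the rack, about 180 mm long; bystander. Origin: on its underside.
Not all that is in view belongs to the job. What is shaped like the cassette but blue is not meant.

How it is judged:
By the outcome, as a careful person would: the job done as asked, in the order asked, and still so for the second after the job is handed in, with the robot touching nothing.
It also fails if it takes over 54 s, if anything falls off the work surface, if the arm or the gripper's body presses on something with over 40 N, if the wrist force passes 120 N, or if a joint passes its speed limit or range.

ROBOT

A 7-joint arm with a two-finger parallel gripper is mounted at the origin on the work surface. World frame = base frame: x ahead of the robot, y to its left, z up, the work surface at z = 0. Lengths are in m, angles in rad, forces in N, time in s.
With the tool pointing down it reaches from about 0.425 to 1.025 m from the base axis. Payload 9.4 kg.
Tool frame: the origin (TCP) lies at the very end of the fingers, on their centre line; the grasp point (between the pads) lies robot.pinch_z behind it (robot.pinch_z is the distance from the TCP to the grasp point, in m); z points along the fingers, y is the direction in which the jaws open and shut (so a half turn about z gives the same grasp; the last joint's range is limited). The gripper opens to 85 mm and grips with 20 to 120 N. Pads are 22 mm wide; open, the fingers measure 114 mm over their backs; the gripper's body (76 mm by 85 mm) begins 54 mm behind the grasp point. The pads swing forward as they close: fully open they stand 13 mm farther back than shut.
Start: joints at [1.047, 0.599, -0.003, 1.599, 0.002, 0.943, -0.08], TCP at [0.313, -0.654, 0.231] pointing down, gripper open.
Joint ranges: [-2.57, 2.57], [-0.35, 1.97], [-1.29, 1.29], [0.11, 2.56], [-1.05, 4.19], [0.11, 1.86], [-2.63, 2.63]. Speed limits (rad/s): [2.22, 2.22, 3.01, 3.01, 3.14, 3.14, 3.14].

INTERFACE

Orientations are given as a unit quaternion [x, y, z, w].
In Python, from workcell import robot gives the robot as it stands.
- The arm moves only by the tool jog_arm, never from a script. Its argument "commands" is a list of rows, each a list of 7 numbers: the turn, a rotation vector about the world's x, y, z in degrees, then the shift along the world's x, y, z in m, then the opening, from -1 (shut) to 1 (fully open). A call has 1 to 5 rows; each row shifts and turns the commanded pose from where the row before left it; what a row does not reach is not made up. A row lasts 1/8 s, in which the tool goes at most 62.5 mm and 10.7 degrees, less where a joint would pass 70% of its speed; a pose out of reach is approached as far as the arm can. A call with a gripper value outside its range is refused whole. The fingers move at their own pace and stop on an object; "force" is the grip in N (left out, the last holds). Time passes only in rows, so rows that do not move let the fingers close. It gives the time, the measured TCP pose, the force and the opening at its end, in the units of the state.
- robot.get_state(): the state, without advancing time (a new reading comes with each control period).
- robot.camera(name): name is "side" or "top" or "wrist"; returns the picture (384x512x3 uint8, red, green, blue); there is no depth.
- robot.camera_model(name): a dict with "fx", "fy", "cx", "cy" (pixels), "view" (4x4, takes a point from world to camera coordinates). Camera axes: x right, y down, z forward; pixel columns grow to the right and rows downward; lengths in m; the calibration is good to about 2 mm. A picture is of the moment at which its call begins: read the wrist's pose just before it. camera_model takes no time and is no camera call; for the wrist camera it gives the pose at the moment of the call.
- robot.sign_off(): hands the job in, once; it reports no verdict.
The state is a dict: "t": time; "qpos": joint angles; "joint_vel": joint speeds; "joint_efforts": joint torques, N m; "position": TCP position; "tcp_rot": TCP orientation; "contact_force": force on the tool from outside, world axes, zero at the start; "moment": the same for the moment, N m; "finger_gap": finger opening in m.
Only numpy, scipy, OpenCV 4.12 (cv2) and the standard library are available. Lean on these libraries where they do the work, as an engineer would, in place of code of your own. Each camera call takes 0.05 s, during which the arm holds its last target.

## Working session

There is one attempt and no reset: what is moved stays moved. The work goes in short steps, Python scripts to look and compute and a tool call to move; the robot and the scene stay as the last step left them, time stands still between calls to the robot, and variables do not carry over. Pictures are saved under pics/ and viewed, and the job is handed in when it is done.

Besides the shell and the picture viewer there is one more tool, called after "Emit:" as name(argument=value, ...) on one line, values as JSON. jog_arm: Moves the arm, as the interface text tells. Its arguments: {"type":"object","properties":{"commands":{"type":"array"},"force":{"type":"number"}},"required":["commands"]}

```bash
mkdir -p pics; ls; python3 - <<'E'
from workcell import robot
import cv2
s=robot.get_state();print({k:s[k] for k in('t','position','tcp_rot','finger_gap','contact_force')}, robot.pinch_z)
for n in('top','side'):
    cv2.imwrite(f'pics/{n}0.png',cv2.resize(robot.camera(n)[:,:,::-1],None,fx=1.5,fy=1.5,interpolation=cv2.INTER_CUBIC))
E
```

```text
pics
{'t': 0.0, 'position': array([ 0.31305349, -0.65340129,  0.2304355 ]), 'tcp_rot': array([ 9.75137415e-01,  2.21599735e-01, -2.35944260e-04, -7.24060691e-04]), 'finger_gap': 0.0853506382111049, 'contact_force': array([-0.96888626, -0.26835575, -0.26970037])} 0.0187
```

View pics/top0.png

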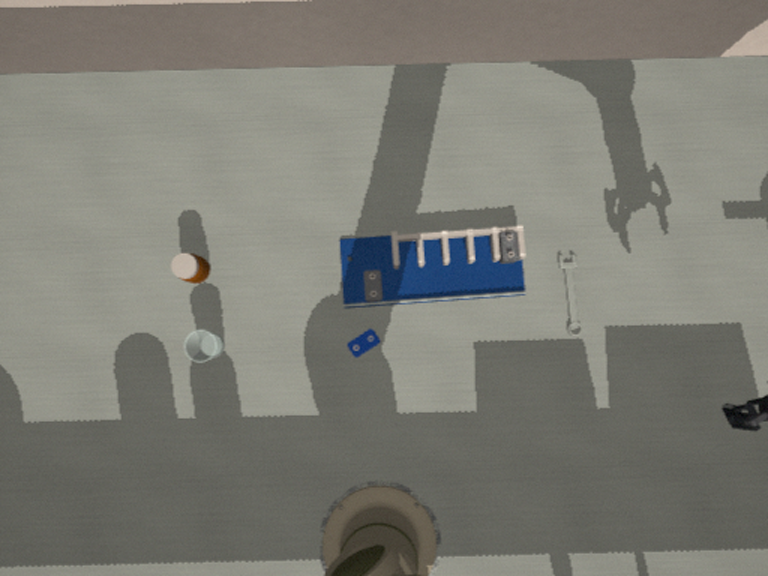

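View pics/side0.png

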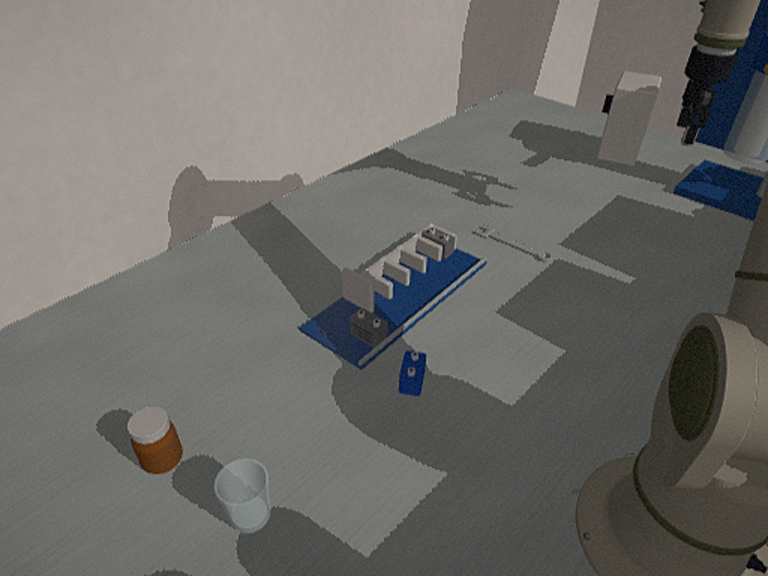

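The top view shows the grey cassette in the lane at (373,285), the seated cassette at (509,245) and a blue decoy at (364,343). The grey one in the lane, left of the tall panel at (395,250), is the one meant. I'll confirm that in an enlarged crop.

```bash
python3 - <<'E'
from workcell import robot
import cv2
im=robot.camera('top')[:,:,::-1]
c=im[140:215,220:360]
cv2.imwrite('pics/topc.png',cv2.resize(c,None,fx=5.7,fy=5.7,interpolation=cv2.INTER_CUBIC))
im=robot.camera('side')[:,:,::-1]
c=im[145:250,195:330]
cv2.imwrite('pics/sidec.png',cv2.resize(c,None,fx=5.7,fy=5.7,interpolation=cv2.INTER_CUBIC))
print(robot.camera_model('top'));print(robot.camera_model('side'))
E
```

```text
{'fx': 387.68863620858764, 'fy': 387.68863620858764, 'cx': 260.06818500469876, 'cy': 188.31886941119652, 'view': array([[-2.39154551e-02, -9.99712495e-01, -1.72585070e-03,
        -2.43055310e-02],
       [-9.95548728e-01,  2.39732017e-02, -9.11483203e-02,
         5.46558881e-01],
       [ 9.11634889e-02, -4.61685092e-04, -9.95835832e-01,
         1.22353800e+00],
       [ 0.00000000e+00,  0.00000000e+00,  0.00000000e+00,
         1.00000000e+00]])}
{'fx': 379.61785321094203, 'fy': 379.61785321094203, 'cx': 251.49551554078027, 'cy': 196.79741433985492, 'view': array([[-0.72912052, -0.68437344,  0.00403229,  0.37962859],
       [-0.44053547,  0.46481423, -0.76803401,  0.31519493],
       [ 0.52374781, -0.56176572, -0.64039637,  0.73913472],
       [ 0.        ,  0.        ,  0.        ,  1.        ]])}
```

View pics/topc.png

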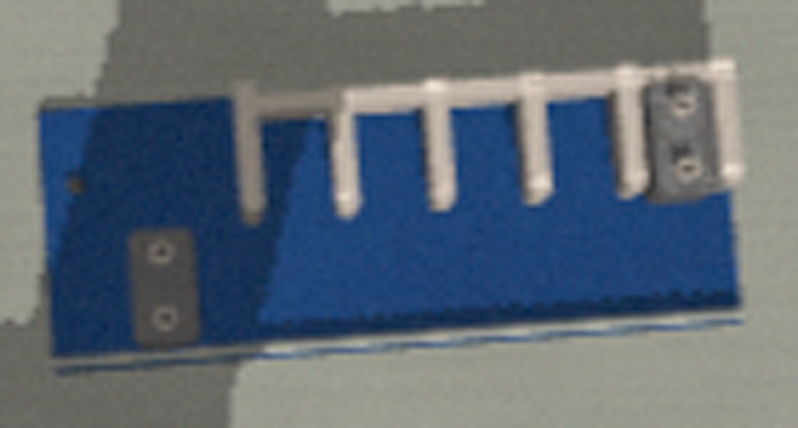

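View pics/sidec.png

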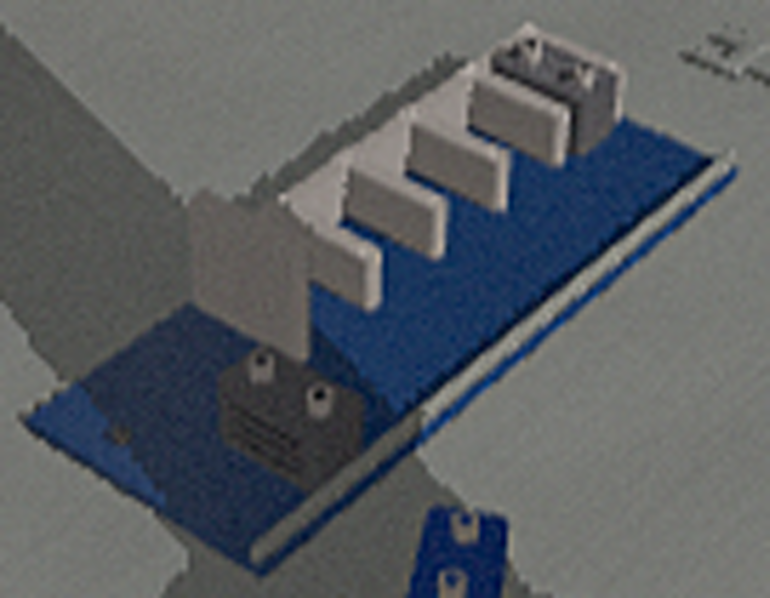

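```bash
cat > h.py <<'E'
import numpy as np
from workcell import robot
C={n:robot.camera_model(n) for n in('top','side')}
def proj(n,p):
    m=C[n]; q=m['view'][:3,:3]@np.asarray(p)+m['view'][:3,3]
    return np.array([m['fx']*q[0]/q[2]+m['cx'],m['fy']*q[1]/q[2]+m['cy']])
def back(n,uv,z):
    m=C[n];R=m['view'][:3,:3];t=m['view'][:3,3]
    d=R.T@np.array([(uv[0]-m['cx'])/m['fx'],(uv[1]-m['cy'])/m['fy'],1]);o=-R.T@t
    return o+d*(z-o[2])/d[2]
def R2W(T,p): # rack mm->world
    x,y,a=T; c,s=np.cos(a),np.sin(a); p=np.asarray(p)/1000
    return np.array([x+c*p[0]-s*p[1],y+s*p[0]+c*p[1],p[2]])
def W2R(T,w):
    x,y,a=T; c,s=np.cos(a),np.sin(a); d=np.asarray(w)[:2]-[x,y]
    return 1000*np.array([c*d[0]+s*d[1],-s*d[0]+c*d[1]])
E
cat > fit.py <<'E'
from h import *
from scipy.optimize import least_squares
t=lambda U,V:np.array([U/5.7+220-.41,V/5.7+140-.41]); s=lambda U,V:np.array([U/5.7+195-.41,V/5.7+145-.41])
O=[('top',t(55,359),(-71,120,18)),('top',t(741,320),(-71,-276,18)),
('top',t(347,214),(0,-54,38)),('top',t(443,208),(0,-108,38)),('top',t(538,201),(0,-162,38)),('top',t(632,195),(0,-216,38)),('top',t(253,221),(0,0,73)),
('side',s(257,555),(-71,120,18)),('side',s(735,158),(-71,-276,18)),
('side',s(376,250),(0,-54,40)),('side',s(442,200),(0,-108,40)),('side',s(505,152),(0,-162,40)),('side',s(568,105),(0,-216,40)),('side',s(306,240),(0,0,75)),
('side',s(374,308),(0,-54,8)),('side',s(440,258),(0,-108,8)),('side',s(505,210),(0,-162,8))]
def run(O):
    f=lambda T:np.concatenate([proj(n,R2W(T,p))-uv for n,uv,p in O])
    return least_squares(f,[.6,0,0],loss='soft_l1'),f
for nm in('top','side',None):
    r,f=run([o for o in O if nm in(None,o[0])]);print(nm,r.x)
print(f(r.x).reshape(-1,2).round(1).tolist())
T=r.x;np.save('T.npy',T)
for n,c,ps in(('top',t,[(162,252),(166,318)]),('side',s,[(264,357),(320,390)])):
    for p in ps: print(n,W2R(T,back(n,c(*p),.052)).round(1))
print('third gap entry',R2W(T,(-34,-135,8)))
E
python3 fit.py
```

```text
top [ 0.57651125 -0.04936155  0.03949531]
side [ 0.58018574 -0.05103514  0.05303004]
None [ 0.57805515 -0.04916701  0.04654897]
[[-1.3, 0.4], [0.6, -1.4], [-0.1, -0.5], [-0.1, -0.6], [0.1, -0.6], [0.4, -0.7], [-0.4, -1.9], [-1.0, -0.6], [0.1, -1.2], [0.5, 1.6], [0.7, 1.6], [0.7, 1.7], [0.2, 2.1], [0.3, 2.7], [0.6, 0.0], [0.6, -0.1], [0.1, -0.0]]
top [-17.2  50.3]
top [-53.9  50.6]
side [-15.1  48.3]
side [-49.4  48.6]
third gap entry [ 0.55037382 -0.18560287  0.008     ]
```

Emit:
jog_arm(commands=[[0,0,-4.6,0.019,0.053,0.01,-1],[0,0,-4.6,0.019,0.053,0.01,-1],[0,0,-4.6,0.019,0.053,0.01,-1],[0,0,-4.6,0.019,0.053,0.01,-1],[0,0,-4.5,0.019,0.053,0.01,-1]])

```text
t: 0.82
position: [0.4087, -0.387, 0.2816]
tcp_rot: [1.0, 0.022, 0.0, -0.0]
contact_force: [0.3, 0.3, 0.2]
finger_gap: 0.0005
```

Emit:
jog_arm(commands=[[0,0,0,0.019,0.053,0.01,-1],[0,0,0,0.019,0.053,0.01,-1],[0,0,0,0.019,0.053,0.01,-1],[0,0,0,0.019,0.053,0.01,-1],[0,0,0,0,0,0,-1]])

```text
t: 1.45
position: [0.4861, -0.1724, 0.322]
tcp_rot: [1.0, 0.027, 0.001, -0.001]
contact_force: [-1.0, -0.9, 0.1]
finger_gap: 0.0002
```

```bash
python3 - <<'E'
from workcell import robot
import cv2,numpy as np
s=robot.get_state();print({k:s[k] for k in('t','position','tcp_rot','finger_gap','contact_force')})
m=robot.camera_model('wrist');im=robot.camera('wrist')[:,:,::-1]
np.save('wm1.npy',m,allow_pickle=True);cv2.imwrite('pics/w1raw.png',im)
cv2.imwrite('pics/w1.png',cv2.resize(im,None,fx=1.5,fy=1.5,interpolation=cv2.INTER_CUBIC))
E
```

```text
{'t': 1.45, 'position': array([ 0.48610323, -0.17235501,  0.32201876]), 'tcp_rot': array([ 9.99626914e-01,  2.72915822e-02,  9.50132132e-04, -5.47535730e-04]), 'finger_gap': 0.0001782056750443656, 'contact_force': array([-1.046323  , -0.88074559,  0.07774157])}
```

View pics/w1.png

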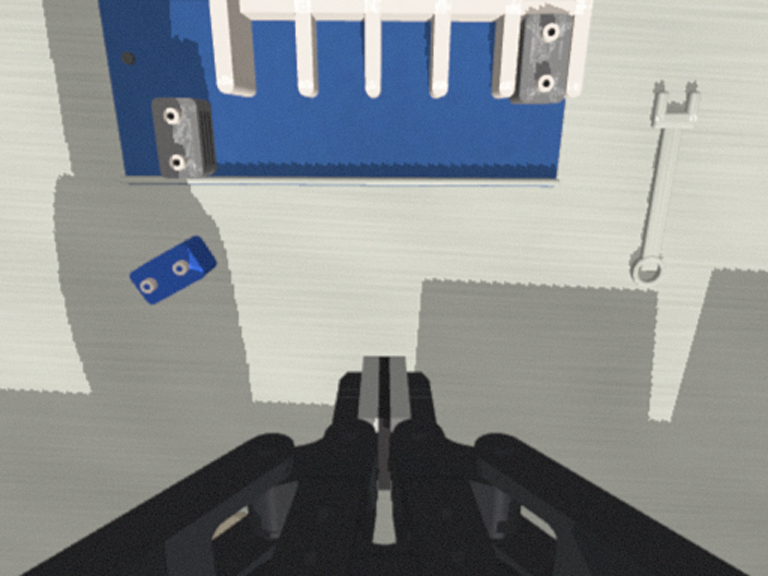

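The wrist view shows the grey cassette at about (180,137), the tall panel nose at (228,90), the seated cassette at (545,58) and the rail from (128,181) to (557,184). I'll refine the rack pose from a crop.

```bash
python3 - <<'E'
import cv2
im=cv2.imread('pics/w1raw.png')
cv2.imwrite('pics/w1a.png',cv2.resize(im[0:130,60:230],None,fx=4.5,fy=4.5,interpolation=cv2.INTER_CUBIC))
cv2.imwrite('pics/w1b.png',cv2.resize(im[0:130,225:395],None,fx=4.5,fy=4.5,interpolation=cv2.INTER_CUBIC))
E
```

```text
(no output)
```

View pics/w1a.png

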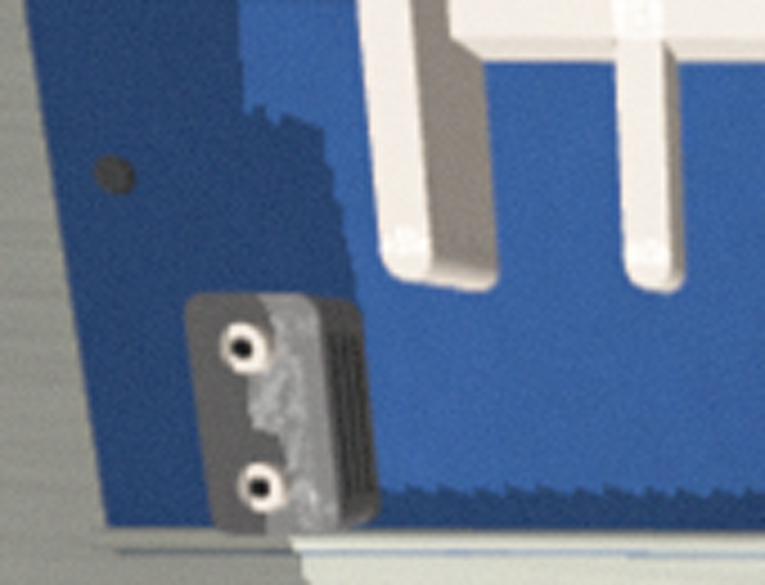

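View pics/w1b.png

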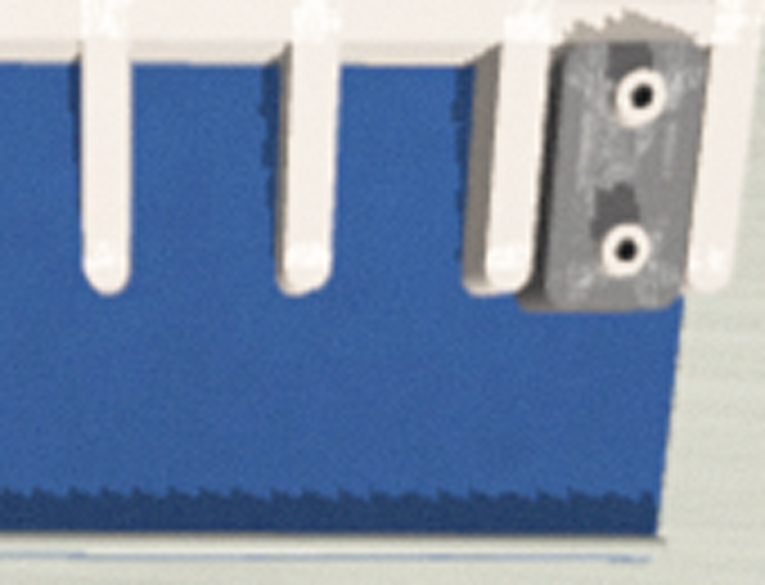

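```bash
cat > fit2.py <<'E'
import h
from h import *
from scipy.optimize import least_squares
C['w']=np.load('wm1.npy',allow_pickle=True).item()
a=lambda U,V:np.array([U/4.5+60-.39,V/4.5-.39]); b=lambda U,V:np.array([U/4.5+225-.39,V/4.5-.39])
O=[('w',a(108,533),(-70,120,18)),('w',b(660,541),(-70,-276,18)),
('w',a(407,279),(0,0,75)),('w',a(646,290),(0,-54,40)),('w',b(107,294),(0,-108,40)),('w',b(308,290),(0,-162,40)),('w',b(510,286),(0,-216,40)),('w',b(708,290),(0,-270,40))]
f=lambda T:np.concatenate([proj(n,R2W(T,p))-uv for n,uv,p in O])
r=least_squares(f,[.6,0,0],loss='soft_l1');T=r.x
print(T,f(T).reshape(-1,2).round(1).tolist())
for p in [a(243,348),a(260,488)]: print('cas',W2R(T,back('w',p,.052)).round(1),back('w',p,.052).round(4))
for p in [b(641,96),b(627,249)]: print('seated',W2R(T,back('w',p,.052)).round(1))
# top corners z=44
for p in [a(188,300),a(318,300),a(212,528)]: print('corner',W2R(T,back('w',p,.044)).round(1))
np.save('T2.npy',T)
T1=np.load('T.npy')
for q in[(-34,105,0),(-34,-102,0),(-85,-135,0),(-15,-135,0)]: print(q,R2W(T,q).round(4),R2W(T1,q).round(4))
E
python3 fit2.py
```

```text
[ 0.57856518 -0.05006556  0.05150128] [[-4.4, 1.1], [2.4, 0.5], [0.5, 0.2], [0.7, -0.7], [-0.0, -1.4], [-0.2, -0.3], [-0.6, 0.7], [-0.2, 0.0]]
cas [-16.1  52.6] [0.5598 0.0016 0.052 ]
cas [-52.3  52.8] [ 0.5236 -0.      0.052 ]
seated [  45.3 -243.2]
seated [   9.5 -243.5]
corner [-4.  68.9]
corner [-3.8 34.2]
corner [-64.  71.]
(-34, 105, 0) [0.5392 0.053  0.    ] [0.5392 0.0541 0.    ]
(-34, -102, 0) [ 0.5499 -0.1537  0.    ] [ 0.5488 -0.1526  0.    ]
(-85, -135, 0) [ 0.5006 -0.1893  0.    ] [ 0.4994 -0.188   0.    ]
(-15, -135, 0) [ 0.5705 -0.1857  0.    ] [ 0.5694 -0.1847  0.    ]
```

Emit:
jog_arm(commands=[[0,0,0,0.0132,0.056,-0.03,-1],[0,0,0,0.0132,0.056,-0.03,-1],[0,0,0,0.0132,0.056,-0.03,-1],[0,0,0,0.0132,0.0575,-0.03,-1],[0,0,0,0,0,0,-1]])

```text
t: 2.12
position: [0.5344, 0.0425, 0.2039]
tcp_rot: [1.0, 0.026, -0.002, -0.0]
contact_force: [-0.5, 0.2, 0.1]
finger_gap: -0.0001
```

Emit:
jog_arm(commands=[[0,0,0,0,0,-0.04,-1],[0,0,0,0,0,-0.04,-1],[0,0,0,0,0,-0.04,-1],[0,0,0,0,0,-0.02,-1],[0,0,0,0,0,0,-1]])

```text
t: 2.75
position: [0.5341, 0.0371, 0.0651]
tcp_rot: [1.0, 0.022, -0.001, 0.001]
contact_force: [0.2, -0.5, 1.0]
finger_gap: 0.0002
```

Emit:
jog_arm(commands=[[0,0,0.4,0.005,0.016,0,-1],[0,0,0,0,0,0,-1]])

```text
t: 3.0
position: [0.5413, 0.057, 0.0675]
tcp_rot: [1.0, 0.028, 0.001, -0.001]
contact_force: [1.1, 0.5, -0.3]
finger_gap: 0.0001
```

```bash
python3 - <<'E'
from workcell import robot
import cv2,numpy as np
from h import *
s=robot.get_state();print(s['position'],s['tcp_rot'],W2R(np.load('T2.npy'),s['position']))
m=robot.camera_model('wrist');im=robot.camera('wrist')[:,:,::-1]
a=cv2.resize(im,None,fx=.78,fy=.78); b=cv2.resize(robot.camera('side')[:,:,::-1][145:250,195:330],(400,311))
o=np.zeros((311,800,3),np.uint8);o[:299,:399]=a;o[:,400:]=b;cv2.imwrite('pics/w2.png',o)
E
```

```text
[0.54126613 0.05699019 0.06746553] [ 9.99607132e-01  2.79882362e-02  1.38332923e-03 -5.70751774e-04] [-31.73852346 108.83390517]Traceback (most recent call last):
  File "<stdin>", line 7, in <module>
ValueError: could not broadcast input array from shape (300,399,3) into shape (299,399,3)
```

```bash
cat > look.py <<'E'
from workcell import robot
import cv2,numpy as np,sys
from h import *
s=robot.get_state();print(s['t'],s['position'].round(4),'yaw',np.degrees(2*np.arctan2(s['tcp_rot'][1],s['tcp_rot'][0])).round(2),'rack',W2R(np.load('T2.npy'),s['position']).round(1))
m=robot.camera_model('wrist');im=robot.camera('wrist')[:,:,::-1]
n=sys.argv[1];np.save(n+'.npy',m,allow_pickle=True);cv2.imwrite(f'pics/{n}raw.png',im)
a=cv2.resize(im,(400,300)); b=cv2.resize(robot.camera('side')[:,:,::-1][145:250,195:335],(400,300))
cv2.imwrite(f'pics/{n}.png',np.hstack([a,b]))
s=robot.get_state();print(s['t'],s['position'].round(4))
E
python3 look.py w2
```

```text
3.1 [0.5404 0.0557 0.0672] yaw 3.15 rack [-32.7 107.6]
3.2 [0.54   0.0552 0.0669]
```

View pics/w2.png

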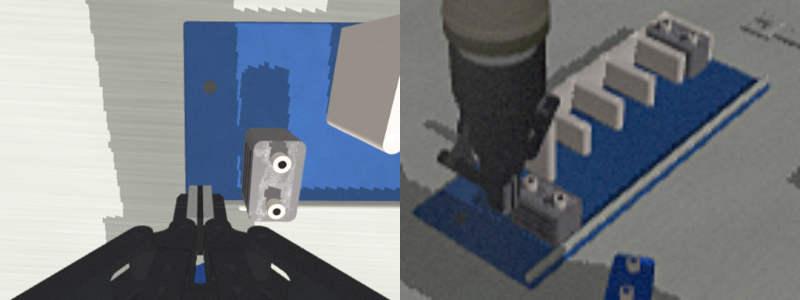

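The hand is beyond the cassette on the +y side, with the fingers at (200,190) in the wrist half. Now I'll lower it.

Emit:
jog_arm(commands=[[0,0,0,0,0,-0.02,-1],[0,0,0,0,0,-0.02,-1],[0,0,0,0,0,-0.01,-1],[0,0,0,0,0,0,-1],[0,0,0,0,0,0,-1]])

```text
t: 3.82
position: [0.5401, 0.0552, 0.0168]
tcp_rot: [1.0, 0.027, 0.0, -0.0]
contact_force: [-0.0, -0.5, 0.7]
finger_gap: -0.0
```

```bash
python3 look.py w3
```

```text
3.825 [0.5401 0.0552 0.0168] yaw 3.09 rack [-33.  107.1]
3.925 [0.5402 0.0553 0.0169]
```

View pics/w3.png

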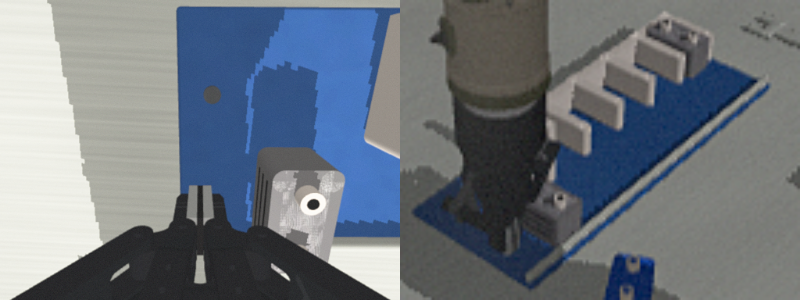

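```bash
python3 - <<'E'
from workcell import robot
import cv2,numpy as np
from h import *
im=robot.camera('side')[:,:,::-1]
p=proj('side',robot.get_state()['position']);print(p)
for k in('side','wrist'):
  m=robot.camera_model(k);print(k,-m['view'][:3,:3].T@m['view'][:3,3],m['view'][:3,:3].round(2).tolist(),m['fx'])
im2=cv2.resize(im[150:240,205:305],None,fx=6,fy=6,interpolation=cv2.INTER_CUBIC)
im2=cv2.convertScaleAbs(im2,alpha=2,beta=20)
cv2.imwrite('pics/s3.png',im2)
w=cv2.imread('pics/w3raw.png');cv2.imwrite('pics/w3c.png',cv2.convertScaleAbs(cv2.resize(w[180:384,130:410],None,fx=2.8,fy=2.8,interpolation=cv2.INTER_CUBIC),alpha=2.5,beta=20))
E
```

```text
[231.34760798 231.64430762]
side [0.02852935 0.52852119 0.71388884] [[-0.73, -0.68, 0.0], [-0.44, 0.46, -0.77], [0.52, -0.56, -0.64]] 379.61785321094203
wrist [0.62236738 0.0601261  0.15950962] [[0.05, -1.0, 0.0], [-0.95, -0.05, 0.32], [-0.32, -0.02, -0.95]] 327.52146835880274
```

View pics/s3.png

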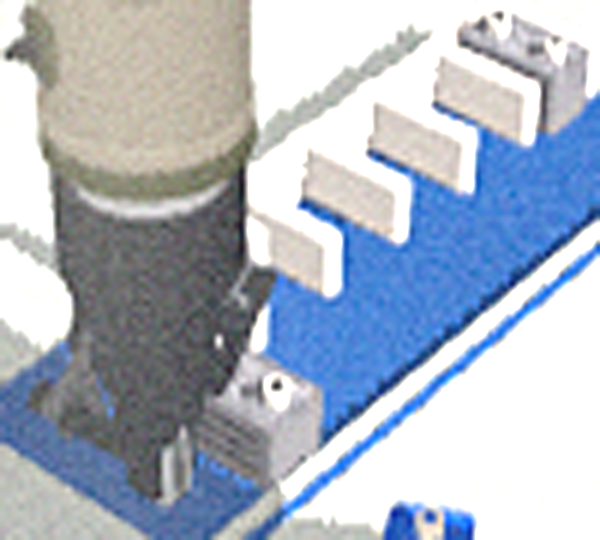

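View pics/w3c.png

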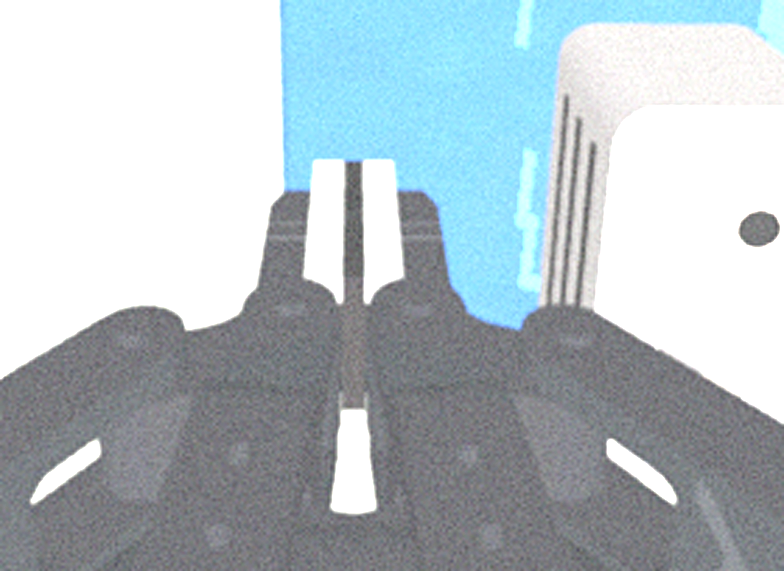

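Emit:
jog_arm(commands=[[0,0,-0.1,0.0003,-0.006,0,-1],[0,0,0,0.0003,-0.006,0,-1],[0,0,0,0.0003,-0.006,0,-1],[0,0,0,0.0003,-0.006,0,-1],[0,0,0,0.0003,-0.006,0,-1]])

```text
t: 4.6
position: [0.5415, 0.0252, 0.0163]
tcp_rot: [1.0, 0.026, 0.0, -0.0]
contact_force: [0.3, 1.3, 1.4]
finger_gap: -0.0002
```

Emit:
jog_arm(commands=[[0,0,0,0.0003,-0.006,0,-1],[0,0,0,0.0003,-0.006,0,-1],[0,0,0,0.0003,-0.006,0,-1],[0,0,0,0.0003,-0.006,0,-1],[0,0,0,0.0003,-0.006,0,-1]])

```text
t: 5.22
position: [0.5429, -0.0051, 0.0163]
tcp_rot: [1.0, 0.026, 0.0, -0.0]
contact_force: [0.0, 2.8, 1.8]
finger_gap: 0.0003
```

```bash
python3 look.py w4
```

```text
5.225 [ 0.5429 -0.0051  0.0163] yaw 3.0 rack [-33.3  46.8]
5.325 [ 0.5428 -0.0058  0.0162]
```

View pics/w4.png

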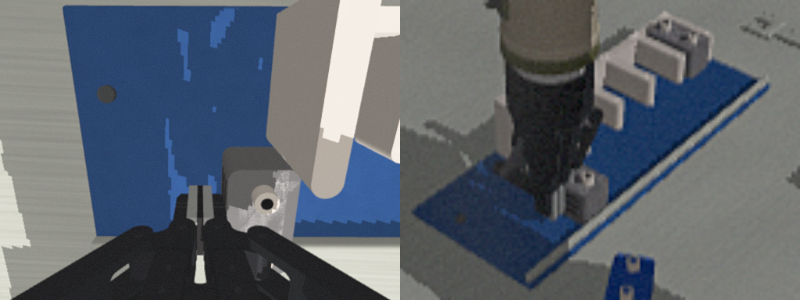

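Contact is made at about 2–3 N and the cassette slides upright and square, with the panel nose at (330,190) just ahead. Continuing.

Emit:
jog_arm(commands=[[0,0,0,0.0003,-0.006,0,-1],[0,0,0,0.0003,-0.006,0,-1],[0,0,0,0.0003,-0.006,0,-1],[0,0,0,0.0003,-0.006,0,-1],[0,0,0,0.0003,-0.006,0,-1]])

```text
t: 5.95
position: [0.5443, -0.0352, 0.0162]
tcp_rot: [1.0, 0.026, -0.0, 0.0]
contact_force: [-0.2, 1.3, 0.8]
finger_gap: 0.0002
```

Emit:
jog_arm(commands=[[0,0,0,0.0003,-0.006,0,-1],[0,0,0,0.0003,-0.006,0,-1],[0,0,0,0.0003,-0.006,0,-1],[0,0,0,0.0003,-0.006,0,-1],[0,0,0,0.0003,-0.006,0,-1]])

```text
t: 6.58
position: [0.5459, -0.0651, 0.0162]
tcp_rot: [1.0, 0.026, -0.0, 0.0]
contact_force: [0.5, 1.8, 1.4]
finger_gap: -0.0003
```

```bash
python3 look.py w5
```

```text
6.575 [ 0.5459 -0.0651  0.0162] yaw 3.0 rack [-33.4 -13.4]
6.675 [ 0.5458 -0.0658  0.0162]
```

View pics/w5.png

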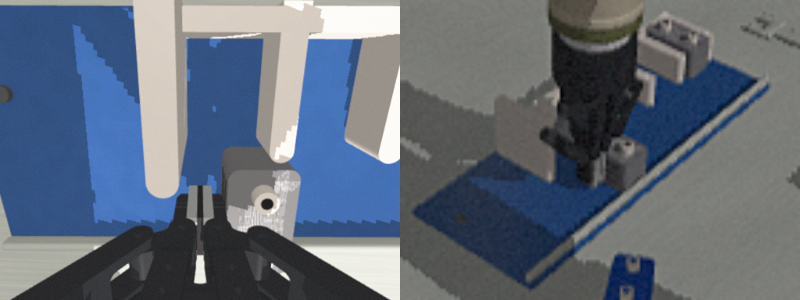

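It's sliding well: the cassette is at the first/second wall, upright and square. 14 more rows.

Emit:
jog_arm(commands=[[0,0,0,0.0003,-0.006,0,-1],[0,0,0,0.0003,-0.006,0,-1],[0,0,0,0.0003,-0.006,0,-1],[0,0,0,0.0003,-0.006,0,-1],[0,0,0,0.0003,-0.006,0,-1]])

```text
t: 7.3
position: [0.5474, -0.0951, 0.0163]
tcp_rot: [1.0, 0.026, -0.0, -0.0]
contact_force: [-0.2, 1.5, 2.0]
finger_gap: 0.0004
```

Emit:
jog_arm(commands=[[0,0,0,0.0003,-0.006,0,-1],[0,0,0,0.0003,-0.006,0,-1],[0,0,0,0.0003,-0.006,0,-1],[0,0,0,0.0003,-0.006,0,-1],[0,0,0,0.0003,-0.006,0,-1]])

```text
t: 7.92
position: [0.5489, -0.1251, 0.0162]
tcp_rot: [1.0, 0.026, -0.0, -0.0]
contact_force: [0.0, 1.6, 1.7]
finger_gap: 0.0003
```

Emit:
jog_arm(commands=[[0,0,0,0.0003,-0.006,0,-1],[0,0,0,0.0003,-0.006,0,-1],[0,0,0,0.0002,-0.005,0,-1],[0,0,0,0.0002,-0.003,0,-1],[0,0,0,0,0,0,-1]])

```text
t: 8.55
position: [0.5498, -0.1452, 0.0162]
tcp_rot: [1.0, 0.026, -0.0, 0.0]
contact_force: [-0.1, -0.6, 0.2]
finger_gap: -0.0002
```

```bash
python3 look.py w6; python3 - <<'E'
import cv2
im=cv2.imread('pics/w6raw.png');cv2.imwrite('pics/w6b.png',cv2.resize(im,None,fx=1.5,fy=1.5,interpolation=cv2.INTER_CUBIC))
E
```

```text
8.55 [ 0.5498 -0.1452  0.0162] yaw 2.97 rack [-33.6 -93.6]
8.65 [ 0.5498 -0.145   0.0162]
```

View pics/w6b.png

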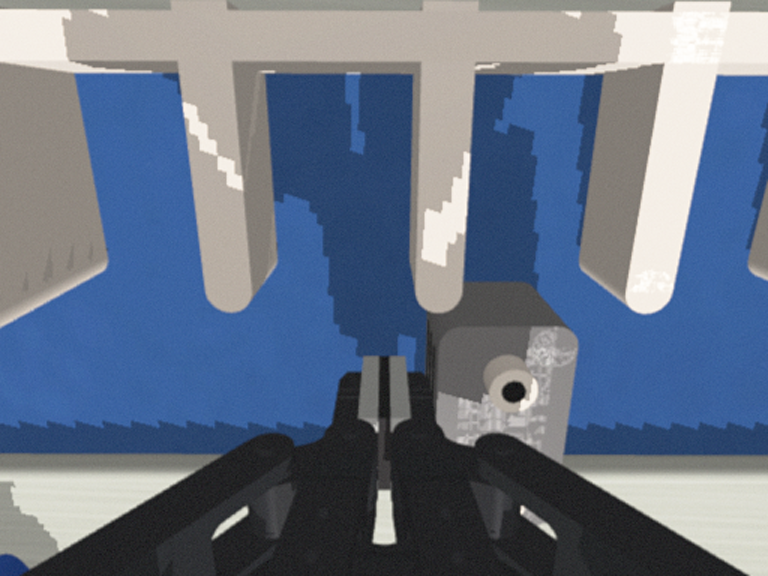

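The cassette stands near the third gap (walls at (438,300) and (650,300)), with its far port at (513,391). Measuring its rack y.

```bash
cat > m.py <<'E'
from h import *
import sys
n=sys.argv[1];C['w']=np.load(n+'.npy',allow_pickle=True).item();T=np.load('T2.npy')
for a in sys.argv[2:]:
    u,v,z=map(float,a.split(','));print(a,W2R(T,back('w',(u/1.5-.17,v/1.5-.17),z/1000)).round(1))
E
python3 m.py w6 513,391,52 438,312,40 229,312,40 650,313,40 438,332,44 579,332,44
```

```text
513,391,52 [ -15.8 -125.4]
438,312,40 [   0.4 -107.4]
229,312,40 [  0.4 -53. ]
650,313,40 [   0.2 -162.8]
438,332,44 [  -3.4 -107.2]
579,332,44 [  -3.4 -143.2]
```

The noses match the model to within 1 mm. The cassette is at y = -125.3, so it needs 9.7 mm more.

Emit:
jog_arm(commands=[[0,0,0,0.0002,-0.004,0,-1],[0,0,0,0.0002,-0.004,0,-1],[0,0,0,0.0001,-0.0017,0,-1],[0,0,0,0,0,0,-1],[0,0,0,0,0,0,-1]])

```text
t: 9.28
position: [0.5503, -0.1547, 0.0162]
tcp_rot: [1.0, 0.026, -0.0, 0.0]
contact_force: [0.3, -0.0, -0.7]
finger_gap: 0.0004
```

```bash
python3 look.py w7; python3 - <<'E'
import cv2
im=cv2.imread('pics/w7raw.png');cv2.imwrite('pics/w7b.png',cv2.resize(im,None,fx=1.5,fy=1.5,interpolation=cv2.INTER_CUBIC))
E
```

```text
9.275 [ 0.5503 -0.1547  0.0162] yaw 2.98 rack [ -33.6 -103. ]
9.375 [ 0.5503 -0.1546  0.0162]
```

View pics/w7b.png

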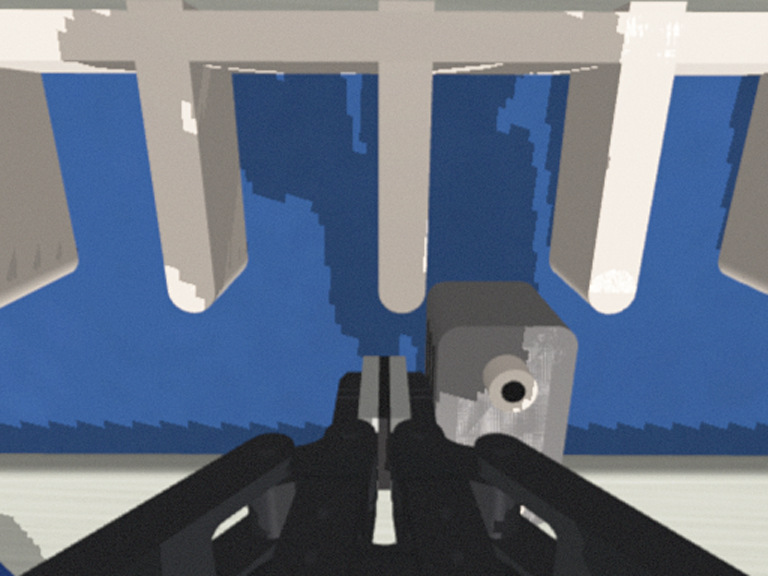

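```bash
python3 m.py w7 513,391,52 402,312,40 612,313,40 438,332,44 579,332,44
```

```text
513,391,52 [ -15.8 -134.9]
402,312,40 [   0.4 -107.5]
612,313,40 [   0.2 -162.4]
438,332,44 [  -3.4 -116.7]
579,332,44 [  -3.4 -152.7]
```

The cassette is at y = -134.9, centred in front of the third gap and square. Backing off, rising, then coming round to its near end.

Emit:
jog_arm(commands=[[0,0,0,-0.0005,0.01,0,-1],[0,0,0,-0.0006,0.012,0,-1],[0,0,0,-0.0006,0.012,0,-1],[0,0,0,0,0,0.03,-1],[0,0,0,0,0,0.04,-1]])

```text
t: 10.0
position: [0.548, -0.1189, 0.0862]
tcp_rot: [1.0, 0.027, -0.001, -0.0]
contact_force: [0.5, 0.6, 0.2]
finger_gap: 0.0
```

Emit:
jog_arm(commands=[[0,0,0,0,0,0.04,-1],[0,0,0,-0.02,-0.01,0,-1],[0,0,0,-0.02,-0.02,0,-1],[0,0,0,-0.023,-0.038,0,-1],[0,0,0,0,0,0,-1]])

```text
t: 10.62
position: [0.4835, -0.1905, 0.1263]
tcp_rot: [1.0, 0.024, -0.001, 0.0]
contact_force: [0.1, 0.5, -0.7]
finger_gap: 0.0001
```

```bash
python3 look.py w8; python3 - <<'E'
import cv2
im=cv2.imread('pics/w8raw.png');cv2.imwrite('pics/w8b.png',cv2.resize(im,None,fx=1.5,fy=1.5,interpolation=cv2.INTER_CUBIC))
E
```

```text
10.625 [ 0.4835 -0.1905  0.1263] yaw 2.77 rack [-102.2 -135.4]
10.725 [ 0.4858 -0.1879  0.1264]
```

View pics/w8b.png

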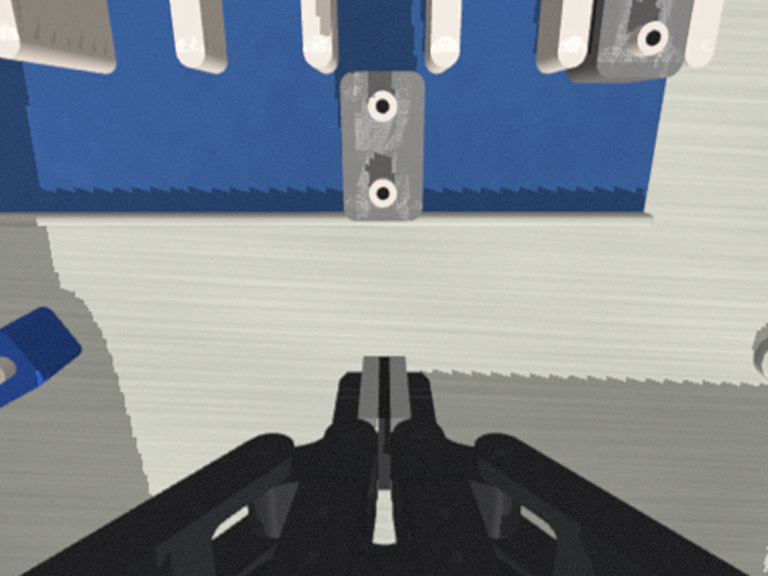

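The cassette is undisturbed, with its ports at (382,105) and (382,193) square with the third gap and the fingers. Lowering to just above the rail.

Emit:
jog_arm(commands=[[0,0,0,0,0,-0.03,-1],[0,0,0,0,0,-0.03,-1],[0,0,0,0,0,-0.025,-1],[0,0,0,0,0,-0.015,-1],[0,0,0,0,0,0,-1]])

```text
t: 11.35
position: [0.4857, -0.1873, 0.0255]
tcp_rot: [1.0, 0.027, -0.001, -0.0]
contact_force: [-0.1, -0.3, 0.1]
finger_gap: 0.0002
```

```bash
python3 m.py w8 382,105,52 382,193,52;python3 look.py w9
```

```text
382,105,52 [ -15.5 -134.9]
382,193,52 [ -51.8 -134.7]
11.35 [ 0.4857 -0.1873  0.0255] yaw 3.09 rack [ -99.8 -132.3]
11.45 [ 0.4861 -0.188   0.0267]
```

View pics/w9.png

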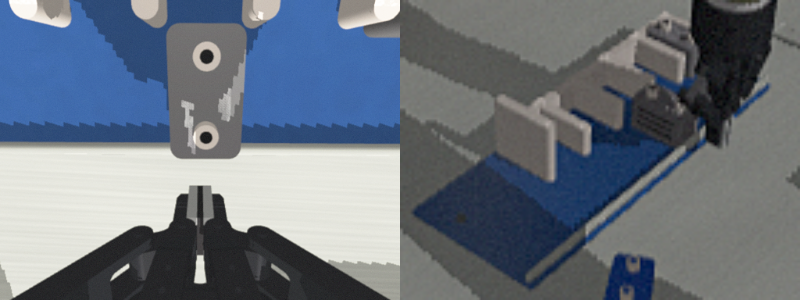

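Emit:
jog_arm(commands=[[0,0,0,0.005,-0.0015,0,-1],[0,0,0,0.006,0.0003,0,-1],[0,0,0,0.006,0.0003,0,-1],[0,0,0,0.005,0.0003,0,-1],[0,0,0,0.005,0.0003,0,-1]])

```text
t: 12.08
position: [0.5122, -0.1887, 0.0262]
tcp_rot: [1.0, 0.026, -0.001, -0.0]
contact_force: [-3.2, -0.1, 1.0]
finger_gap: -0.0
```

Emit:
jog_arm(commands=[[0,0,0,0.005,0.0003,0,-1],[0,0,0,0.005,0.0003,0,-1],[0,0,0,0.005,0.0003,0,-1],[0,0,0,0,0,0,-1]])

```text
t: 12.58
position: [0.5286, -0.1877, 0.0262]
tcp_rot: [1.0, 0.026, 0.001, 0.0]
contact_force: [0.1, -0.3, -0.3]
finger_gap: 0.0001
```

```bash
python3 look.py w10
```

```text
12.575 [ 0.5286 -0.1877  0.0262] yaw 3.02 rack [ -57.  -134.9]
12.675 [ 0.528  -0.1878  0.0263]
```

View pics/w10.png

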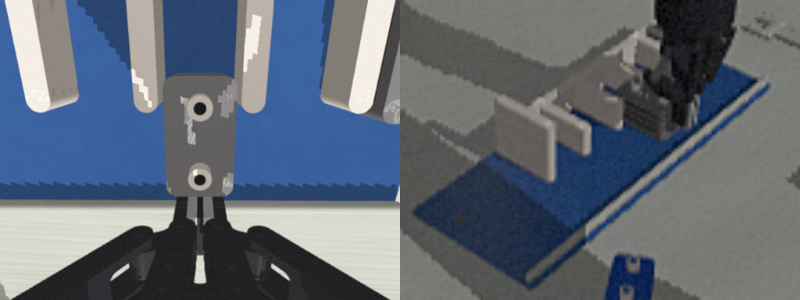

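The cassette's nose has entered the third gap, centred between walls at (145,105) and (252,105). Continuing straight.

Emit:
jog_arm(commands=[[0,0,0,0.005,0.0003,0,-1],[0,0,0,0.005,0.0003,0,-1],[0,0,0,0.005,0.0003,0,-1],[0,0,0,0.005,0.0003,0,-1],[0,0,0,0.005,0.0003,0,-1]])

```text
t: 13.3
position: [0.553, -0.1863, 0.0263]
tcp_rot: [1.0, 0.026, -0.0, -0.0]
contact_force: [-1.2, 0.3, 0.7]
finger_gap: -0.0002
```

Emit:
jog_arm(commands=[[0,0,0,0.004,0.0002,0,-1],[0,0,0,0.004,0.0002,0,-1],[0,0,0,0.003,0.0002,0,-1],[0,0,0,0,0,0,-1]])

```text
t: 13.8
position: [0.5642, -0.1857, 0.0263]
tcp_rot: [1.0, 0.026, 0.0, 0.0]
contact_force: [0.4, -0.2, 0.6]
finger_gap: -0.0004
```

```bash
python3 look.py w11; python3 - <<'E'
import cv2
im=cv2.imread('pics/w11raw.png');cv2.imwrite('pics/w11b.png',cv2.resize(im,None,fx=1.5,fy=1.5,interpolation=cv2.INTER_CUBIC))
E
```

```text
13.8 [ 0.5642 -0.1857  0.0263] yaw 3.01 rack [ -21.3 -134.7]
13.9 [ 0.564  -0.1857  0.0263]
```

View pics/w11b.png

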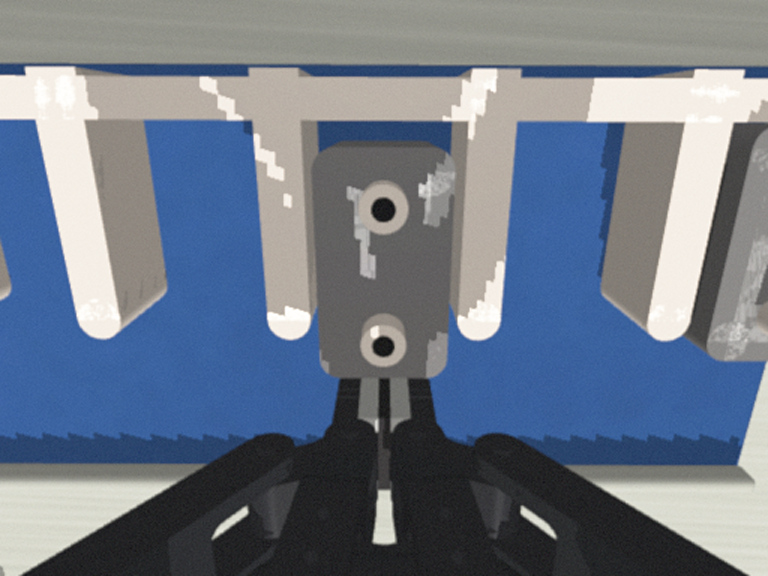

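```bash
python3 m.py w11 383,210,52 383,346,52 383,378,44
```

```text
383,210,52 [  39.9 -134.2]
383,346,52 [   3.9 -134.2]
383,378,44 [ -10.1 -134.2]
```

The centre is at x ≈ 21.9, so about 6 mm is left. Finishing slowly until the force shows the back stop.

Emit:
jog_arm(commands=[[0,0,0,0.002,0.0001,0,-1],[0,0,0,0.0015,0.0001,0,-1],[0,0,0,0.0015,0.0001,0,-1],[0,0,0,0,0,0,-1]])

```text
t: 14.4
position: [0.5689, -0.1854, 0.0263]
tcp_rot: [1.0, 0.026, 0.0, 0.0]
contact_force: [-1.9, -0.2, 0.7]
finger_gap: 0.0002
```

Emit:
jog_arm(commands=[[0,0,0,0.001,0,0,-1],[0,0,0,0,0,0,-1]])

```text
t: 14.65
position: [0.5698, -0.1854, 0.0263]
tcp_rot: [1.0, 0.026, 0.0, 0.0]
contact_force: [-1.8, 0.3, 1.4]
finger_gap: 0.0003
```

Emit:
jog_arm(commands=[[0,0,0,0.001,0,0,-1],[0,0,0,0,0,0,-1]])

```text
t: 14.9
position: [0.5706, -0.1854, 0.0262]
tcp_rot: [1.0, 0.026, -0.0, -0.0]
contact_force: [-3.1, -0.2, 1.2]
finger_gap: 0.0002
```

Emit:
jog_arm(commands=[[0,0,0,0.001,0,0,-1],[0,0,0,0,0,0,-1]])

```text
t: 15.15
position: [0.5706, -0.1854, 0.0262]
tcp_rot: [1.0, 0.026, -0.001, -0.0]
contact_force: [-6.5, 0.3, 3.7]
finger_gap: 0.0003
```

Emit:
jog_arm(commands=[[0,0,0,0.001,0,0,-1],[0,0,0,0,0,0,-1]])

```text
t: 15.4
position: [0.5707, -0.1854, 0.0262]
tcp_rot: [1.0, 0.026, -0.002, -0.0]
contact_force: [-7.5, 0.4, 5.7]
finger_gap: -0.0001
```

```bash
python3 look.py w12; python3 - <<'E'
import cv2
im=cv2.imread('pics/w12raw.png');cv2.imwrite('pics/w12b.png',cv2.resize(im,None,fx=1.5,fy=1.5,interpolation=cv2.INTER_CUBIC))
E
```

```text
15.4 [ 0.5707 -0.1854  0.0262] yaw 2.98 rack [ -14.9 -134.7]
15.5 [ 0.5706 -0.1854  0.0261]
```

View pics/w12b.png

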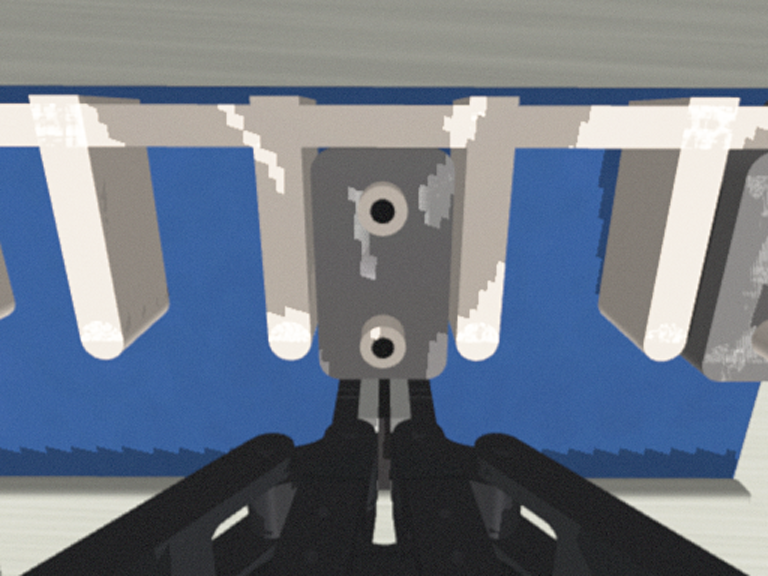

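The TCP stalled at rack x = -14.9 (expected about -15), the force rose, and the cassette touches the stop at (382,148), level with the seated one. Retreating straight back and up.

Emit:
jog_arm(commands=[[0,0,0,-0.01,-0.0005,0,-1],[0,0,0,-0.02,-0.001,0,-1],[0,0,0,-0.03,-0.0015,0.0,-1],[0,0,0,-0.03,-0.0015,0.02,-1],[0,0,0,0,0,0.05,-1]])

```text
t: 16.12
position: [0.4795, -0.1897, 0.0953]
tcp_rot: [1.0, 0.026, -0.002, -0.001]
contact_force: [0.9, 0.4, 0.7]
finger_gap: -0.0001
```

Emit:
jog_arm(commands=[[0,0,0,0,0,0.05,-1],[0,0,0,0,0,0.05,-1],[0,0,0,0,0,0.03,-1],[0,0,0,0,0,0,-1],[0,0,0,0,0,0,-1]])

```text
t: 16.75
position: [0.4825, -0.1899, 0.2258]
tcp_rot: [1.0, 0.026, 0.0, 0.0]
contact_force: [-0.7, 0.5, -0.5]
finger_gap: 0.0002
```

```bash
python3 look.py w13; python3 - <<'E'
import cv2
im=cv2.imread('pics/w13raw.png');cv2.imwrite('pics/w13b.png',cv2.resize(im,None,fx=1.5,fy=1.5,interpolation=cv2.INTER_CUBIC))
from workcell import robot
cv2.imwrite('pics/top13.png',cv2.resize(robot.camera('top')[:,:,::-1],None,fx=1.5,fy=1.5,interpolation=cv2.INTER_CUBIC))
E
```

```text
16.75 [ 0.4825 -0.1899  0.2258] yaw 3.0 rack [-103.1 -134.7]
16.85 [ 0.4822 -0.1897  0.2251]
```

View pics/w13b.png

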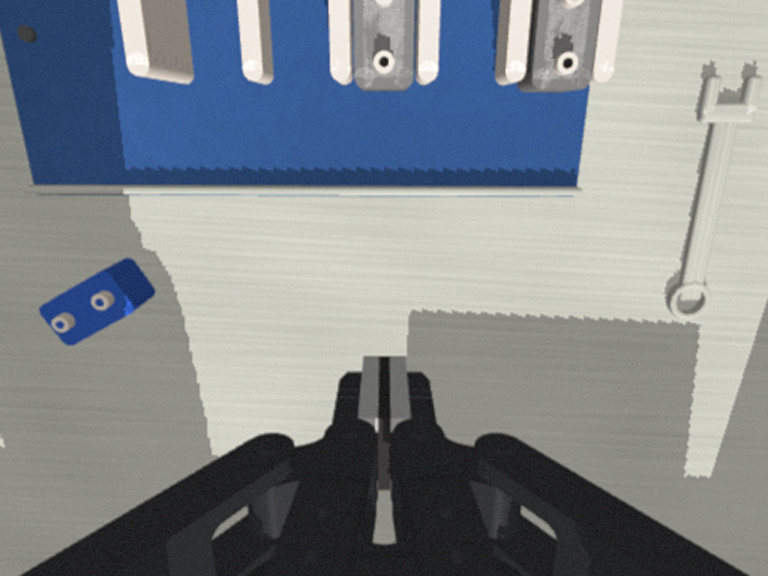

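View pics/top13.png

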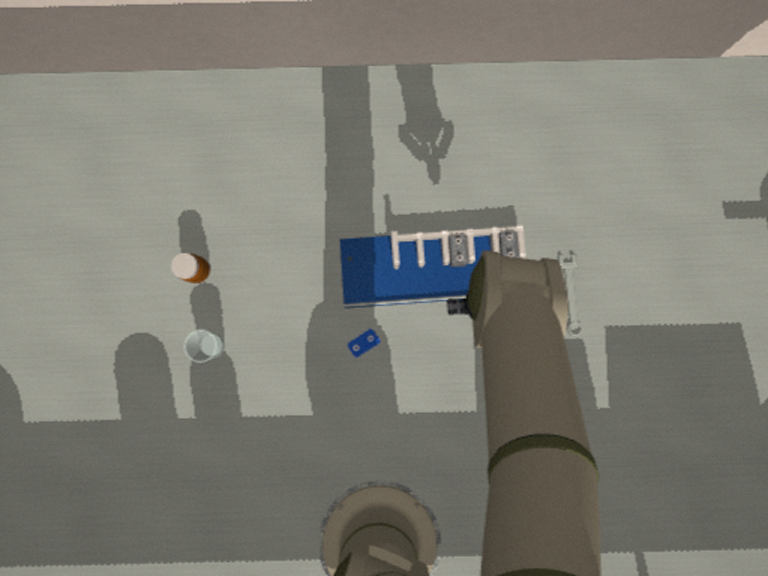

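The cassette sits in the third gap, its port at (384,62) level with the seated one's at (568,63). Everything else is unmoved and the hand is clear.

```bash
python3 m.py w13 384,62,52 568,63,52; python3 -c "
from workcell import robot
print(robot.get_state()['contact_force'],robot.sign_off())"
```

```text
384,62,52 [   9.6 -134.7]
568,63,52 [   9.2 -243.5]
the job is handed in; nothing more can be done
[-0.14879907  0.04373209  0.41668417] None
```

The grey cassette is fully home in the third gap, and I handed the job in at about 17 s of the 54 s allowed. I slid it along the rail with the shut fingertips until it stood square in front of the gap (rack y = -134.9 mm). I then went round to its near end and pushed it straight in until it stopped against the back.

- **Seating:** The fingertip stopped at rack x = -14.9 mm (about -15 expected), and the push force rose to about 7.5 N. The cassette's near port measured x = 9.6 mm, against 9.2 mm for the cassette already seated, so the two are level.
- **Forces:** Sliding took about 1–3 N, and the cassette stayed upright and square in every picture.
- **Other objects:** The jar, beaker, spanner and blue block look unmoved in the last top view. The seated cassette still measures where it did.
- **Hand:** It finished about 0.2 m up, touching nothing, with the force reading near zero.
- **Disagreement:** My first rack fits from the top and side cameras differed by about 0.8° in yaw. I used the wrist-camera fit instead, and the wall noses later matched it to within 1 mm.

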